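# Load the tape eraser and hold its dead-man lever level

## Task

Take the single cassette case that lies by itself on the bare desk to the right of the tape eraser, lay it flat in the shallow tray on top of the eraser and let go of it. Then press the eraser's sprung dead-man lever down with the fingers until the lever is level (a little over half of its travel, not down to its stop) and finish while still holding it there: do not let go of the lever. Leave the bottle, the tub and the metal splicing block where they are.

Things in the scene. Friction and masses are not known exactly. Their poses are not given: they have to be found in the camera images.
- cassette: Cassette in its closed flat plastic case, dull pinkish brown, 69 (x) x 108 (y) x 17 (z) mm, about 50 to 100 g, lying flat and alone on the bare desk to the right of the eraser, near the robot. Origin: centre of its underside, z up. Grasp it from above across the 69 mm (fingers close along its x).
- eraser: Bench tape eraser, fixed to the desk: low grey box 130 (x) x 225 (y) mm, its flat top deck 36 mm above the desk. Origin: centre of its underside, z up; its front (-x) faces roughly to the robot, +y is its left. The black-railed cassette tray is on the left part of the deck, the lever on the right part.
- tray (a point): Centre of the tray floor, on the deck (36 mm above the desk, 45 mm to the eraser's left of its centre); axes as the eraser's. Inside the rails the tray measures 77 mm along x and 116 mm along y, so the case lies in it with its 108 mm along y, either way round. Rails are 8 mm high and 4 mm thick; the front and the rear rail each have a 56 mm wide gap in the middle, for the fingers.
- lever_pivot (a point): Lever's pivot axis (along the eraser's y), 66 mm above the desk, between two 40 mm high steel cheeks at the rear right of the deck: 45 mm to +x and 78 mm to -y from the eraser's centre.
- pad (a point): Centre of the upper face of the black flat paddle (56 mm long, 40 mm wide, 8 mm thick) at the front end of the lever's steel arm: 95 mm from the pivot along the arm and 4 mm above the arm's middle line. About 102 mm above the desk with the lever up, 70 mm with the lever level. Press here from above with closed fingers.
- lever (a joint): Angle in rad of the lever, which runs from the pivot to the eraser's front (its tip 123 mm from the pivot): 0 = up, sloping 0.35 rad (20 degrees) upward to its front; 0.35 = level; 0.62 = down at its stop. A spring returns it to 0 when let go: at the pad, straight down, it takes about 2 N to start and about 8 N when level.
- cleaner_bottle: Bystander: small brown bottle, 34 mm wide, 88 mm high, standing. Origin: centre of its underside. Leave alone.
- swab_tub: Bystander: round white tub with a lid, 50 mm wide, 56 mm high, standing. Origin: centre of its underside. Leave alone.
- splicing_block: Bystander: aluminium bar 26 x 115 x 13 mm lying on the desk. Origin: centre of its underside. Leave alone.

How it is judged (in metres and radians):
On the way, in this order (a step that is already met when the one before it is completed fails the run):
1. the cassette case lies flat in the tray, let go, the lever still up (horizontal distance between cassette and tray below 0.009 m and z of cassette in the frame of tray below 0.003 m and angle between the y axis of cassette and the y axis of eraser, either way round below 0.12 rad and angle between cassette's own z axis and vertical below 0.06 rad and contact force between the fingers and cassette below 0.1 N and value of joint lever below 0.1 rad), for 0.2 s.
2. the fingers hold the lever level (value of joint lever between 0.27 and 0.43 rad and contact force between the fingers and lever above 2 N), for 0.5 s.
At the end, for the whole second after the job is handed in: Fingers still press the paddle (over 2 N) and hold the lever level within 0.08 rad (joint 0.27 to 0.43); the case lies flat on the tray floor (within 3 mm in height, 9 mm sideways of the tray centre, long sides aligned within 0.12 rad), untouched by the fingers (all of step 2 and contact force between the fingers and cassette below 0.1 N and horizontal distance between cassette and tray below 0.009 m and z of cassette in the frame of tray below 0.003 m and angle between the y axis of cassette and the y axis of eraser, either way round below 0.12 rad and angle between cassette's own z axis and vertical below 0.06 rad); the arm keeps its last pose, push and grip.
It fails at once if a bystander (bottle, tub, splicing block) is moved more than 30 mm or knocked over (distance of any of cleaner_bottle, swab_tub, splicing_block from where it was at the start of the episode above 0.03 m or angle between any of cleaner_bottle, swab_tub's own z axis and vertical above 0.5 rad).
It also fails if it takes over 51 s, if anything falls off the work surface, if the arm or the gripper's body presses on something with over 40 N, if the wrist force passes 120 N, or if a joint passes its speed limit or range.

## Robot

A 6-joint arm with a two-finger parallel gripper is mounted at the origin on a cart in front of the work surface, level with it; the furniture and walls round the work are solid. World frame = base frame: x ahead of the robot, y to its left, z up, the work surface at z = 0. Lengths are in mm, angles in rad, forces in N, time in s.
With the tool pointing down it reaches from about 300 to 775 mm from the base axis. Payload 14.6 kg.
Tool frame: the origin (TCP) lies on the mounting face of the last link; the fingertips stand 199 mm ahead of it and the grasp point (between the pads) lies 180 mm ahead of it; z points along the fingers, y is the line along which they close (so a half turn about z gives the same grasp; the last joint's range is limited). The gripper opens to 94 mm and grips with 3 to 60 N. Pads are 16 mm wide; open, the fingers measure 119 mm over their backs; the gripper's body (75 mm by 177 mm) begins 78 mm behind the grasp point.
Start: joints at [1.255, 0.3, 1.521, -0, 1.321, -0.067], TCP at [135.431, 533.057, 404.646] pointing down, gripper open.
Joint ranges: [-3.03, 3.03], [-0.79, 2.21], [0.23, 2.52], [-1.04, 4.18], [0, 3.07], [-2.55, 2.55]. Speed limits (rad/s): [2.22, 2.22, 2.57, 3.14, 3.14, 3.14].

## Interface

Orientations are given as [roll, pitch, yaw] about the fixed x, y, z axes, in that order (R = Rz(yaw) Ry(pitch) Rx(roll)).
In Python, from cell import manip gives the robot as it stands. The module is installed in compiled form; this text tells all that it offers.
- The arm moves only by the shell command python3 -m creep 'ROWS' [FORCE]. ROWS is a JSON object of lists of equal length, an entry for each row: "slide": the shift along the world's x, y, z in cm, a list of three; "turn": the turn about the world's z in rad; "claw": the opening, from 0 (shut) to 1 (fully open). A call has 1 to 8 rows; each row shifts and turns the commanded pose from where the row before left it; what a row does not reach is not made up. A row lasts 1/8 s, in which the tool goes at most 62.5 mm and 10.7 degrees, less where a joint would pass 70% of its speed; a pose out of reach is approached as far as the arm can. A call with a gripper value outside its range is refused whole. The fingers move at their own pace and stop on an object; FORCE is the grip in N (left out, the last holds). Time passes only in rows, so rows that do not move let the fingers close. It gives the time, the measured TCP pose, the force, the opening and the grip force at its end, in the units of the state.
- manip.read_state(): the state, without advancing time (a new reading comes with each control period).
- manip.camera(name): name is "scene" or "top" or "wrist"; returns (picture, depth): 400x640x3 uint8, red, green, blue; 400x640 float32, mm along the optical axis (not along the pixel's ray), 0 where there is no reading.
- manip.calibration(name): a dict with "intrinsics" (3x3 intrinsics, pixels), "k1" (the pictures are not rectified: a ray, as slopes to the right and down, at radius r is drawn at 1 + k1 r^2 times it, then the intrinsics apply), "pose" (4x4, takes a point from camera to world coordinates). Camera axes: x right, y up, looking along -z (the intrinsics and any distortion apply to the point x, -y, -z); pixel columns grow to the right and rows downward; lengths in mm; the calibration is good to about 2 mm. A picture is of the moment at which its call begins: read the wrist's pose just before it. calibration takes no time and is no camera call; for the wrist camera it gives the pose at the moment of the call.
- manip.sign_off(): hands the job in; it is judged then, once.
Trained networks look in the newest picture that a camera, given by its name, has taken for a name from the list of things; names that differ only in an ending like _2 or _b are one class to them, and where a whole thing is asked for, a point or a joint stands for the part that bears it (a point fixed in the world has none). Each returns a list of dicts, best first, with "score" (0 to 1); they miss things now and then, are a little off and sometimes report something else, mostly with a low value. They report only what shows in the picture. A call takes as long as a camera call.
- manip.cut_out(query, camera): "mask" (400x640 bool, what is visible of it) and "position" ([column, row] in pixels, amid what is visible of it).
The state is a dict: "clock": time; "joints": joint angles; "qd": joint speeds; "effort": joint torques, N m; "eef_pos": TCP position; "eef_rot": TCP orientation; "wrist_force": force on the tool from outside, world axes, zero at the start; "moment": the same for the moment, N m; "finger_gap": finger opening in mm; "finger_force": force on a finger pad.
Only numpy, scipy, OpenCV 4.12 (cv2) and the standard library are available. Lean on these libraries where they do the work, as an engineer would, in place of code of your own. Each camera call takes 0.05 s, during which the arm holds its last target. There are 200 camera calls.

## Working session

There is one attempt and no reset: what is moved stays moved. The work goes in short steps, Python scripts to look and compute and a shell command to move; the robot and the scene stay as the last step left them, time stands still between calls to the robot, and variables do not carry over. Pictures are saved under pics/ and viewed, at most 10 in all, crops included, and the job is handed in when it is done.

```bash
mkdir -p pics; cat > h.py <<'E'
import numpy as np, cv2
from cell import manip
def cloud(name, depth, mask=None):
    c=manip.calibration(name); K=np.array(c["intrinsics"]); P=np.array(c["pose"])
    m=depth>0
    if mask is not None: m&=mask
    v,u=np.nonzero(m)
    p=cv2.undistortPoints(np.stack([u,v],1).astype(float)[:,None],K,np.array([c["k1"],0,0,0.]))[:,0]
    d=depth[v,u]
    X=np.stack([p[:,0]*d,-p[:,1]*d,-d,np.ones(len(d))],1)@P.T
    return X[:,:3],u,v
def rect(X):
    (c,s,a)=cv2.minAreaRect(X[:,:2].astype(np.float32)); return np.round(c,1),np.round(s,1),round(a,1)
E
python3 - <<'E'
from h import *
s=manip.read_state(); print(s)
pics=[]
for n in("scene","top"):
    p,d=manip.camera(n); np.save(f"{n}_d.npy",d); cv2.imwrite(f"pics/{n}0.png",p[:,:,::-1])
    for q in("cassette","eraser","tray","lever","pad","cleaner_bottle","swab_tub","splicing_block"):
        for r in manip.cut_out(q,n)[:2]:
            X,_,_=cloud(n,d,r["mask"])
            if len(X)<20: print(n,q,"few");continue
            z=np.percentile(X[:,2],[5,50,95]).round(1)
            t=X[abs(X[:,2]-np.percentile(X[:,2],80))<6]
            print(n,q,round(r["score"],2),np.round(r["position"]),z,rect(t))
E
```

```text
{'clock': 0.0, 'joints': array([ 1.25542958e+00,  3.00489244e-01,  1.52156727e+00, -1.74720881e-05,
        1.32069969e+00, -6.66412034e-02]), 'qd': array([ 0.00057144,  0.00054394,  0.00083612, -0.00119486,  0.00080357,
        0.00015154]), 'effort': array([ 2.63911184e-03, -5.31801188e+01, -3.52747965e+01,  7.09198276e-02,
        2.42471328e-02, -9.14376483e-05]), 'eef_pos': array([135.41068569, 533.04307336, 404.08208754]), 'eef_rot': array([-3.14043056e+00, -6.05968968e-05,  2.89287141e+00]), 'wrist_force': array([0.0512005 , 0.38247343, 0.23793349]), 'moment': array([ 0.06028179, -0.02280337,  0.00244795]), 'finger_force': 0.0, 'finger_gap': 93.90453304221239}
scene cassette 0.71 [408. 308.] [11.2 16.4 19. ] (array([ 476.9, -322.2]), array([101.9,  70.4]), 74.4)
scene eraser 0.89 [300. 229.] [ 24.3  35.8 100.7] (array([5.088e+02, 3.000e-01]), array([221.4, 128.6]), 80.7)
scene eraser 0.2 [404. 194.] [ 9.1 53.8 86.8] (array([ 720.8, -185.5]), array([10. , 19.8]), 2.6)
scene tray 0.6 [300. 232.] [ 17.6  35.7 100.3] (array([509.6,   1.1]), array([223.1, 129.8]), 80.9)
scene lever
[... 815 characters left out ...]
 0.94 [333. 253.] [ 64.9  96.7 110.8] (array([450.9, -67. ]), array([38.4, 41.6]), 81.8)
top lever 0.73 [410. 177.] [ 7.4 55.  58.7] (array([ 682.8, -302.9]), array([47. , 47.5]), 44.5)
top pad 0.8 [332. 253.] [ 35.9  96.3 110.6] (array([450.5, -67.5]), array([39.6, 42.2]), 80.5)
top cleaner_bottle 0.55 [372. 162.] [10.4 60.2 88.6] (array([ 728.1, -185. ]), array([19.4, 18.1]), 83.1)
top cleaner_bottle 0.4 [304. 236.] [ 33.   36.8 101.6] (array([512.2,   1.9]), array([224.2, 129.3]), 81.1)
top swab_tub 0.74 [414. 180.] [17.  55.2 58.7] (array([ 682.9, -302.9]), array([46.9, 47.5]), 44.6)
top splicing_block 0.98 [214. 266.] [ 1.  11.  14.7] (array([435.4, 250.5]), array([ 26.3, 116.6]), 12.5)
```

View pics/top0.png

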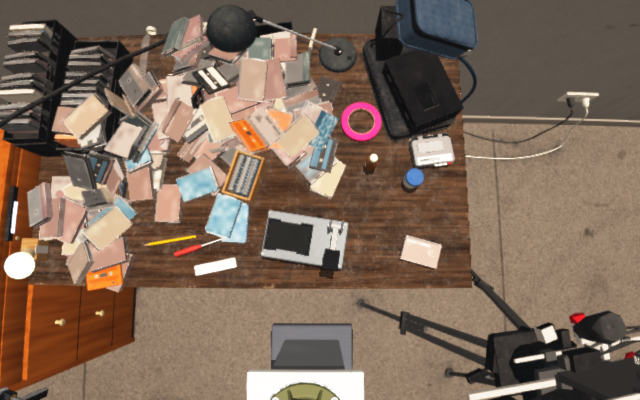

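View pics/scene0.png

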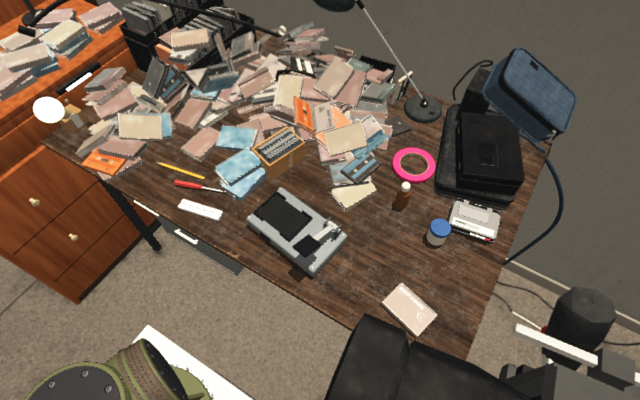

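Detections match the pictures. In the top view the cassette is at (420,250), the eraser deck at (305,239) and the paddle at (331,253). All sizes and heights agree. The estimated cassette pose is (477,-323) with yaw about -16°. The eraser is at (510,1) with yaw about -9°, so the tray should be near (517,45). Moving over the cassette.

```bash
python3 -m creep '{"slide":[[2.5,-5,0],[2.5,-5,0],[2.5,-5,0],[2.5,-5,0],[2.5,-5,0],[2.5,-5,0],[2.5,-5,0],[2.5,-5,0]],"turn":[-0.1,-0.1,-0.1,-0.1,-0.1,-0.1,-0.1,-0.1],"claw":[1,1,1,1,1,1,1,1]}'
python3 -m creep '{"slide":[[1.8,-5,0],[1.8,-5,0],[1.8,-5,0],[1.8,-5,0],[1.8,-5,0],[1.8,-5,0],[1.8,-5,0],[1.8,-5,0]],"turn":[-0.1,-0.1,-0.1,-0.1,-0.1,-0.1,-0.1,-0.1],"claw":[1,1,1,1,1,1,1,1]}'
python3 -m creep '{"slide":[[0,-5.5,-2],[0,0,-4],[0,0,0]],"turn":[0,0,0],"claw":[1,1,1]}'
python3 - <<'E'
from h import *
s=manip.read_state(); print(s["eef_pos"],s["eef_rot"],manip.calibration("wrist")["pose"])
p,d=manip.camera("wrist"); cv2.imwrite("pics/w1.png",p[:,:,::-1])
for r in manip.cut_out("cassette","wrist")[:2]:
    X,_,_=cloud("wrist",d,r["mask"]); z=np.percentile(X[:,2],[5,50,95]).round(1)
    t=X[abs(X[:,2]-np.percentile(X[:,2],50))<4]; print(r["score"],r["position"],z,rect(t))
E
```

```text
clock: 1.9
eef_pos: [335.7, 131.3, 405.0]
eef_rot: [3.141, 0.0, 2.09]
wrist_force: [0.5, 0.5, 1.0]
finger_gap: 93.8
finger_force: 0.0
clock: 2.9
eef_pos: [479.7, -268.7, 404.7]
eef_rot: [3.141, 0.0, 1.289]
wrist_force: [1.2, -0.0, 0.5]
finger_gap: 93.7
finger_force: 0.0
clock: 3.28
eef_pos: [479.1, -322.1, 342.1]
eef_rot: [-3.137, -0.002, 1.292]
wrist_force: [-0.1, 0.3, 1.3]
finger_gap: 94.3
finger_force: 0.0
[ 479.05105259 -322.06728232  342.12179368] [-3.13651324e+00 -2.02422618e-03  1.29214340e+00] [[ 9.61168769e-01  2.67615912e-01  6.73522131e-02  4.98069673e+02]
 [-2.75914425e-01  9.36438755e-01  2.16687997e-01 -2.58358348e+02]
 [-5.08206659e-03 -2.26857182e-01  9.73914776e-01  3.23044951e+02]
 [ 0.00000000e+00  0.00000000e+00  0.00000000e+00  1.00000000e+00]]
0.81 [322.3, 194.2] [20.2 21.5 22.7] (array([ 480.6, -321.8]), array([106.3,  69.2]), 74.5)
```

The wrist view agrees: the case measures 106x69 at (480,-322), angle 74.5°, and the tool is centred and aligned. Next: descend and grasp.

```bash
python3 -m creep '{"slide":[[0.05,0,-4],[0,0,-4],[0,0,-3],[0,0,-1.9],[0,0,-1],[0,0,0],[0,0,0]],"turn":[0,0,0,0,0,0,0],"claw":[1,1,1,1,1,1,1]}' 25
python3 -m creep '{"slide":[[0,0,0],[0,0,0],[0,0,0],[0,0,0],[0,0,0],[0,0,0],[0,0,0],[0,0,0]],"turn":[0,0,0,0,0,0,0,0],"claw":[0.5,0.5,0.5,0.5,0.5,0.5,0.5,0.5]}' 25
```

```text
clock: 4.25
eef_pos: [480.2, -322.1, 206.8]
eef_rot: [3.14, 0.001, 1.293]
wrist_force: [-0.2, -0.3, -0.2]
finger_gap: 93.8
finger_force: 0.0
clock: 5.25
eef_pos: [480.0, -322.0, 205.8]
eef_rot: [3.141, 0.0, 1.293]
wrist_force: [-2.1, 1.1, 5.3]
finger_gap: 68.9
finger_force: 25.0
```

```bash
python3 -m creep '{"slide":[[0,0,2],[0,0,4],[0,0,4],[0,0,4],[0.5,5,1],[0.5,5,0],[0.5,5,0],[0.5,5,0]],"turn":[0,0,0,0,0.03,0.03,0.03,0.03],"claw":[0.5,0.5,0.5,0.5,0.5,0.5,0.5,0.5]}' 25
python3 -m creep '{"slide":[[0.5,4,0],[0,3,0],[0,0,0],[0,0,0]],"turn":[0,0,0,0],"claw":[0.5,0.5,0.5,0.5]}'
python3 - <<'E'
from h import *
s=manip.read_state(); print(s["eef_pos"],s["eef_rot"])
p,d=manip.camera("wrist"); cv2.imwrite("pics/w2.png",p[:,:,::-1]); np.save("w2.npy",d)
for q in("cassette","tray","eraser"):
  for r in manip.cut_out(q,"wrist")[:1]:
    X,_,_=cloud("wrist",d,r["mask"]); z=np.percentile(X[:,2],[5,50,95]).round(1)
    t=X[abs(X[:,2]-np.percentile(X[:,2],50))<4]; print(q,r["score"],r["position"],z,rect(t))
E
```

```text
clock: 6.25
eef_pos: [499.7, -120.3, 356.8]
eef_rot: [3.14, 0.0, 1.414]
wrist_force: [0.2, -0.6, 0.7]
finger_gap: 68.9
finger_force: 25.0
clock: 6.75
eef_pos: [504.9, -52.4, 356.3]
eef_rot: [3.141, 0.0, 1.413]
wrist_force: [-0.3, -0.2, -0.3]
finger_gap: 68.7
finger_force: 25.0
[504.87039222 -52.39935489 356.28091439] [3.14080380e+00 1.43662377e-04 1.41274934e+00]
cassette 0.71 [321.9, 225.4] [166.8 167.9 168.9] (array([505.7, -52.7]), array([106.7,  69.4]), 80.9)
tray 0.78 [315.1, 80.0] [34.9 36.6 44.5] (array([514.1,  17.2]), array([183.6, 129.8]), 80.8)
eraser 0.71 [316.2, 77.8] [34.9 36.5 44.2] (array([514.1,  17.4]), array([183.6, 129.4]), 80.9)
```

View pics/w2.png

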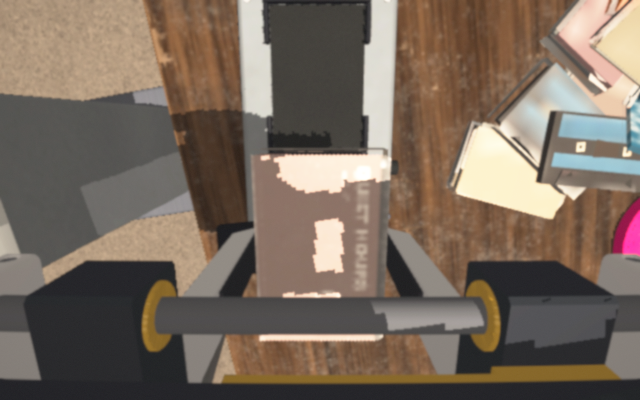

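The picture shows the case held squarely. Its edges are at columns 253–390 and rows 150–340. The tray is seen ahead at columns 265–368 with its far rail at row 8. I'll go closer to fix the tray along y.

```bash
python3 -m creep '{"slide":[[0.6,4.2,0],[0.6,2,0],[0,0,0],[0,0,0]],"turn":[0,0,0,0],"claw":[0.5,0.5,0.5,0.5]}'
python3 - <<'E'
from h import *
s=manip.read_state(); print(s["eef_pos"],s["eef_rot"])
p,d=manip.camera("wrist"); cv2.imwrite("pics/w3.png",p[:,:,::-1])
X,u,v=cloud("wrist",d); C=p[v,u].max(1)
a=-9.1*np.pi/180; R=np.array([[np.cos(a),-np.sin(a)],[np.sin(a),np.cos(a)]])
L=(X[:,:2]-[510.5,1])@R   # eraser coords
box=(abs(L[:,0])<75)&(L[:,1]>20)&(L[:,1]<125)
e=box&(X[:,2]>28)&(X[:,2]<50); print("eraser lx,ly pct",np.percentile(L[e],[0.5,99.5],axis=0), np.median(X[e,2]))
k=e&(C<75); print("dark n",k.sum(),np.percentile(L[k],[1,99],axis=0))
r=e&(X[:,2]>np.median(X[e,2])+4.5); print("rails n",r.sum(),np.percentile(L[r],[2,98],axis=0))
r=manip.cut_out("cassette","wrist")[0]; Y,_,_=cloud("wrist",d,r["mask"]); print(rect(Y[abs(Y[:,2]-np.median(Y[:,2]))<4]),np.median(Y[:,2]))
E
```

```text
clock: 7.45
eef_pos: [516.9, 9.3, 355.5]
eef_rot: [-3.141, 0.0, 1.412]
wrist_force: [0.5, 0.2, -0.0]
finger_gap: 68.6
finger_force: 25.0
[516.86029932   9.30921656 355.5450821 ] [-3.14130435e+00  1.96732164e-04  1.41228576e+00]
eraser lx,ly pct [[-63.10543405  26.20258563]
 [ 64.76169363 113.12826604]] 37.00268093335765
dark n 6130 [[-38.58249419  50.3522091 ]
 [ 40.40211341 106.21062105]]
rails n 961 [[-41.2332002   76.27917646]
 [ 42.86875805 108.67414751]]
(array([517.6,   9.5]), array([106.4,  69.3]), 80.9) 167.53481948669472
```

View pics/w3.png

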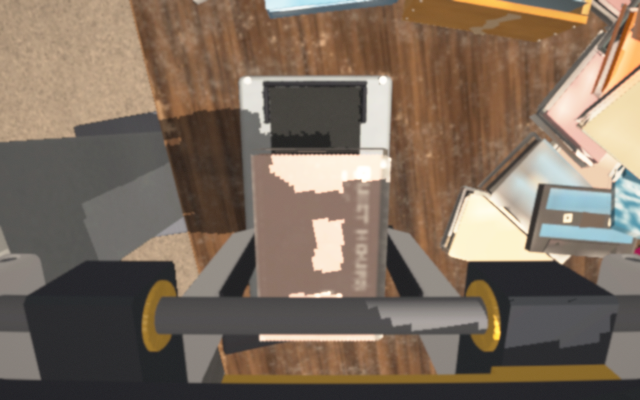

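The eraser's left edge is at row 78 and the tray's left rail at row 85; both agree with the model within 1 mm. The tray centre is (518.5,45.9), so I move +0.9, +36.4 mm and lower.

```bash
python3 -m creep '{"slide":[[0.1,3.64,0],[0,0,-4],[0,0,-3.5],[0,0,-1.5],[0,0,0],[0,0,0]],"turn":[0,0,0,0,0,0],"claw":[0.5,0.5,0.5,0.5,0.5,0.5]}'
```

```text
clock: 8.3
eef_pos: [518.3, 46.2, 266.9]
eef_rot: [3.14, -0.0, 1.412]
wrist_force: [-0.6, 0.8, -1.0]
finger_gap: 68.9
finger_force: 25.0
```

```bash
python3 -m creep '{"slide":[[0,0,-1],[0,0,-0.8],[0,0,-0.5],[0,0,-0.1],[0,0,0],[0,0,0]],"turn":[0,0,0,0,0,0],"claw":[0.5,0.5,0.5,0.5,0.5,0.5]}'
```

```text
clock: 9.05
eef_pos: [517.9, 46.5, 241.7]
eef_rot: [-3.141, 0.0, 1.413]
wrist_force: [-2.2, -1.2, 3.4]
finger_gap: 68.6
finger_force: 25.0
```

It touches down at 241.7, which is the height expected for the tray floor. Release and back up.

```bash
python3 -m creep '{"slide":[[0,0,0],[0,0,0],[0,0,0],[0,0,0],[0,0,0],[0,0,0],[0,0,0],[0,0,0]],"turn":[0,0,0,0,0,0,0,0],"claw":[1,1,1,1,1,1,1,1]}'
python3 -m creep '{"slide":[[0,0,1],[0,0,3],[0,0,4],[0,0,4],[0,0,0],[0,0,0]],"turn":[0,0,0,0,0,0],"claw":[1,1,1,1,1,1]}'
python3 - <<'E'
from h import *
s=manip.read_state(); print(s["eef_pos"],s["eef_rot"])
p,d=manip.camera("wrist"); cv2.imwrite("pics/w4.png",p[:,:,::-1])
X,u,v=cloud("wrist",d)
a=-9.1*np.pi/180; R=np.array([[np.cos(a),-np.sin(a)],[np.sin(a),np.cos(a)]])
r=manip.cut_out("cassette","wrist")[0]; Y,_,_=cloud("wrist",d,r["mask"]); T=Y[abs(Y[:,2]-np.median(Y[:,2]))<4]; q=rect(T)
print(r["score"],q,np.percentile(T[:,2],[5,50,95]),"local",(q[0]-[511.4,1.5])@R, "tilt",np.linalg.lstsq(np.c_[T[:,:2],np.ones(len(T))],T[:,2],rcond=None)[0])
for r in manip.cut_out("pad","wrist")[:1]+manip.cut_out("lever","wrist")[:1]:
  Y,_,_=cloud("wrist",d,r["mask"]); T=Y[Y[:,2]>80]; print(r["score"],r["position"],len(T),rect(T) if len(T)>9 else "",np.percentile(Y[:,2],[5,50,95]))
L=(X[:,:2]-[511.4,1.5])@R
e=(abs(L[:,0])<75)&(L[:,1]>0)&(L[:,1]<125)&(X[:,2]>28)&(X[:,2]<45); print(np.percentile(L[e],[0.5,99.5],axis=0),np.median(X[e,2]))
E
```

```text
clock: 10.05
eef_pos: [517.9, 46.5, 241.6]
eef_rot: [-3.142, -0.0, 1.413]
wrist_force: [0.6, -0.1, 0.0]
finger_gap: 94.4
finger_force: 0.0
clock: 10.8
eef_pos: [517.7, 46.5, 361.3]
eef_rot: [-3.141, 0.0, 1.413]
wrist_force: [0.1, -0.7, -0.2]
finger_gap: 94.3
finger_force: 0.0
[517.7077066   46.46414857 361.29131536] [-3.14112995e+00  8.42768690e-05  1.41279922e+00]
0.62 (array([518.2,  46.5]), array([106.4,  69.3]), 81.0) [51.9154382  53.07045881 54.21371   ] local [-0.40269914 45.50909616] tilt [-1.40172105e-03 -5.27096592e-04  5.38230844e+01]
0.76 [281.9, 347.4] 3649 (array([480.3,  -9.1]), array([161.9,  91.3]), 84.9) [ 72.93409271  98.34822182 110.69514259]
0.82 [282.5, 352.3] 3654 (array([481. ,  -8.2]), array([163.9,  91.3]), 84.4) [ 72.87778991  98.33870163 110.77369389]
[[-64.66631647   0.86197699]
 [ 64.14763256 113.36986692]] 36.305755705172714
```

View pics/w4.png

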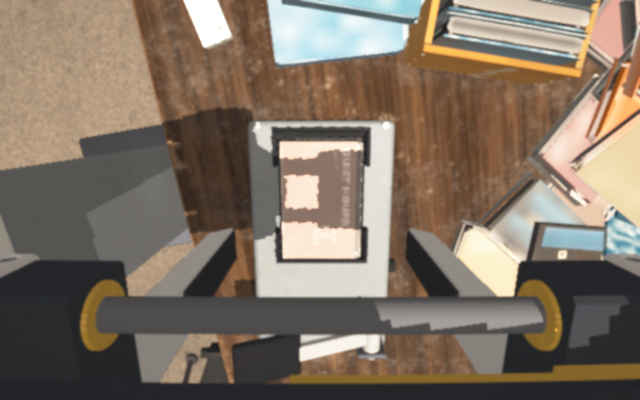

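The picture shows the case lying flat inside the black rails at columns 278–365, rows 140–262. Its top is at 53 mm (36+17) and it is within 1 mm of the tray centre. Next: close the fingers and go over the paddle, about (451,-68).

```bash
python3 -m creep '{"slide":[[-2.2,-3.8,0],[-2.2,-3.8,0],[-2.2,-3.8,0],[0,0,0],[0,0,0],[0,0,0],[0,0,0],[0,0,0]],"turn":[0,0,0,0,0,0,0,0],"claw":[0,0,0,0,0,0,0,0]}' 15
python3 -m creep '{"slide":[[0,0,-2],[0,0,-2],[0,0,0],[0,0,0]],"turn":[0,0,0,0],"claw":[0,0,0,0]}' 15
python3 - <<'E'
from h import *
p,d=manip.camera("wrist"); cv2.imwrite("pics/w5.png",p[:,:,::-1])
E
```

```text
clock: 12.0
eef_pos: [452.1, -67.2, 361.6]
eef_rot: [-3.141, -0.0, 1.413]
wrist_force: [0.8, 0.1, -0.6]
finger_gap: 17.6
finger_force: 0.0
clock: 12.5
eef_pos: [452.1, -67.5, 322.4]
eef_rot: [3.141, 0.0, 1.413]
wrist_force: [0.1, -0.4, 0.8]
finger_gap: 0.3
finger_force: 0.0
```

View pics/w5.png

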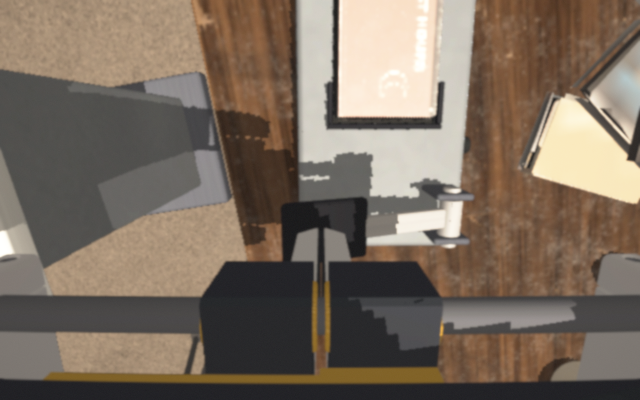

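The closed fingers are at columns 300–350, centred over the paddle at columns 283–366. Pressing.

```bash
python3 -m creep '{"slide":[[0,0,-0.8],[0,0,-0.8],[0,0,-0.8],[0,0,-0.8],[0,0,-0.8],[0,0,-0.6],[0,0,0],[0,0,0]],"turn":[0,0,0,0,0,0,0,0],"claw":[0,0,0,0,0,0,0,0]}'
```

```text
clock: 13.55
eef_pos: [451.8, -67.5, 275.3]
eef_rot: [-3.141, -0.0, 1.413]
wrist_force: [-5.6, 0.6, 6.8]
finger_gap: 0.6
finger_force: 3.2
```

```bash
python3 -m creep '{"slide":[[0,0,-0.3],[0,0,-0.3],[0,0,0],[0,0,0],[0,0,0],[0,0,0],[0,0,0],[0,0,0]],"turn":[0,0,0,0,0,0,0,0],"claw":[0,0,0,0,0,0,0,0]}'
python3 - <<'E'
from h import *
s=manip.read_state(); print(s["eef_pos"],s["wrist_force"])
p,d=manip.camera("wrist"); cv2.imwrite("pics/w6.png",p[:,:,::-1])
a=-9.1*np.pi/180; R=np.array([[np.cos(a),-np.sin(a)],[np.sin(a),np.cos(a)]])
X,u,v=cloud("wrist",d); L=(X[:,:2]-[511.4,1.5])@R
k=(L[:,0]>-85)&(L[:,0]<25)&(abs(L[:,1]+78)<22)&(X[:,2]>45)&(X[:,2]<110)
for b in range(-85,30,10):
    m=k&(abs(L[:,0]-b)<5); print(b,m.sum(),np.percentile(X[m,2],[10,50,90]).round(1) if m.any() else "")
r=manip.cut_out("cassette","wrist")[0]; Y,_,_=cloud("wrist",d,r["mask"]); T=Y[abs(Y[:,2]-np.median(Y[:,2]))<4]; print(r["score"],rect(T),np.median(T[:,2]))
E
```

```text
clock: 14.55
eef_pos: [451.7, -67.5, 269.4]
eef_rot: [-3.14, -0.0, 1.413]
wrist_force: [-4.9, 1.4, 8.2]
finger_gap: 0.5
finger_force: 3.8
[451.73821352 -67.47894523 269.39374438] [-4.91378072  1.37555745  8.1637095 ]
-85 0 
-75 671 [69.2 70.5 71.3]
-65 854 [69.6 70.7 71.5]
-55 906 [ 69.9  79.7 105.4]
-45 1020 [ 70.   80.9 103.9]
-35 816 [ 69.6  71.  101. ]
-25 854 [69.2 70.5 71.4]
-15 466 [68.5 70.1 70.9]
-5 467 [68.6 70.1 71. ]
5 464 [68.8 70.2 70.9]
15 462 [68.9 70.1 71. ]
25 230 [68.6 70.2 71. ]
0.72 (array([515.2,  23.5]), array([59. , 69.4]), 80.8) 53.68073283235631
```

View pics/w6.png

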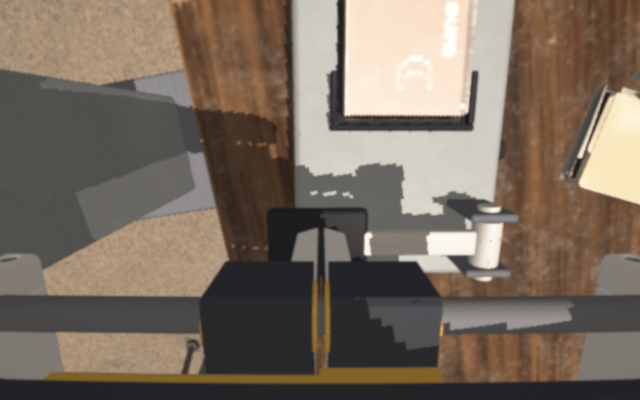

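The paddle (columns 268–367) and the arm read a uniform 70 mm along their length, so the lever is level. The fingers push about 8 N, and the case is still in the tray. It has been held for over 0.5 s, so I hand in.

```bash
python3 -c "
from cell import manip
print(manip.sign_off())"
```

```text
the job is handed in; nothing more can be done
None
```

The case lies flat in the eraser's tray, let go and within about 1 mm of the centre; the fingers are holding the lever level with about 8 N, the bystanders were not touched, and the job is handed in (no verdict was returned).

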